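Run out the bench pin board and hold it down

ROBOT

A 7-joint arm with a two-finger parallel gripper is mounted at the origin on the work surface; the furniture and walls round the work are solid. World frame = base frame: x ahead of the robot, y to its left, z up, the work surface at z = 0. Lengths are in m, angles in rad, forces in N, time in s.
With the tool pointing down it reaches from about 0.425 to 0.875 m from the base axis. Payload 4.7 kg.
Tool frame: the origin (TCP) lies on the centre line of the jaws, within the pads' length; the fingertips stand 14 mm ahead of it and the grasp point (between the pads) lies 5 mm behind it; z points along the fingers, y is the direction in which the jaws open and shut (so a half turn about z gives the same grasp; the last joint's range is limited). The gripper opens to 87 mm and grips with 3 to 60 N. Pads are 19 mm wide; open, the fingers measure 117 mm over their backs; the gripper's body (75 mm by 190 mm) begins 51 mm behind the grasp point.
Start: joints at [-1.281, 0.321, -0.07, 1.45, 0.023, 1.371, -0.057], TCP at [0.177, 0.625, 0.237] pointing down, gripper open.
Joint ranges: [-2.86, 2.86], [-0.3, 2.09], [-1.38, 1.24], [0.06, 2.45], [-1.56, 4.7], [0.09, 2.05], [-2.69, 2.69]. Speed limits (rad/s): [2.57, 2.57, 3.14, 3.14, 3.14, 3.14, 3.14].

INTERFACE

Orientations are given as a rotation vector (axis times angle).
In Python, from bench import ctrl, optics, models gives the robot as it stands. The module is installed in compiled form; this text tells all that it offers.
- The arm moves only by the tool arm_command, never from a script. Its argument "motion" is a list of rows, each a list of 3 entries, a list of its own where there are three numbers: the shift along the tool's x, y, z in mm, then the turn, a rotation vector about the tool's x, y, z in degrees, then the closure, from 0 (fully open) to 1 (shut). In form: [[[x, y, z], [ax, ay, az], claw], ...]. A call has 1 to 8 rows; each row shifts and turns the commanded pose from where the row before left it, along the tool's axes as they then stand; what a row does not reach is not made up. A row lasts 1/12 s, in which the tool goes at most 41.7 mm and 7.16 degrees, less where a joint would pass 70% of its speed; a pose out of reach is approached as far as the arm can. A call with a gripper value outside its range is refused whole. The fingers move at their own pace and stop on an object; "force" is the grip in N (left out, the last holds). Time passes only in rows, so rows that do not move let the fingers close. It gives the time, the measured TCP pose, the force and the opening at its end, in the units of the state.
- ctrl.get_state(): the state, without advancing time (a new reading comes with each control period).
- optics.get_image(name): name is "scene" or "top" or "wrist"; returns (picture, depth): 384x512x3 uint8, blue, green, red; 384x512 float32, m along the optical axis (not along the pixel's ray), 0 where there is no reading.
- optics.camera_model(name): a dict with "fovy" (degrees; the focal length in pixels is half the picture's height over the tangent of half this angle, whatever the lens; pixels are square), "cx", "cy" (the principal point, pixels), "rvec" (rotation vector, rad) and "tvec" (3), from world to camera coordinates, as OpenCV has them; the wrist camera has in their place "mount" (4x4, takes a point from camera to tool coordinates, whose origin is the TCP and whose axes are the flange's). Camera axes: x right, y down, z forward; pixel columns grow to the right and rows downward; lengths in m; the calibration is good to about 2 mm. A picture is of the moment at which its call begins: read the wrist's pose just before it. camera_model takes no time and is no camera call.
- ctrl.close_job(): hands the job in, once; it reports no verdict.
Trained networks look in the newest picture that a camera, given by its name, has taken for a name from the list of things; names that differ only in an ending like _2 or _b are one class to them, and where a whole thing is asked for, a point or a joint stands for the part that bears it (a point fixed in the world has none). Each returns a list of dicts, best first, with "conf" (0 to 1); they miss things now and then, are a little off and sometimes report something else, mostly with a low value. They report only what shows in the picture. A call takes as long as a camera call. They do not tell look-alikes from the thing itself.
- models.search_frame(camera, target): "location" ([x, y, z] in m, in the coordinates of the camera as it stood for that picture, good to about 4 mm: the middle of the surface that is visible of it).
- models.silhouettes(camera, target): "pixels" (384x512 bool, what is visible of it).
The state is a dict: "time": time; "joint_positions": joint angles; "qd": joint speeds; "joint_torque": joint torques, N m; "position": TCP position; "tool_rot": TCP orientation; "ft_force": force on the tool from outside, world axes, zero at the start; "torque": the same for the moment, N m; "grip_width": opening from 0.0 (shut) to 1.0 (fully open).
Only numpy, scipy, OpenCV 4.12 (cv2) and the standard library are available. Lean on these libraries where they do the work, as an engineer would, in place of code of your own. Each camera call takes 0.05 s, during which the arm holds its last target.

TASK

Set out the wooden bench pin board for clamping: take the orange-handled pin from its rack and put it down through the hole at the board's tail until its collar sits on the wood, and only then, by the pin, slide the board out of its stand towards the robot until the red line across it is right over the stand's front edge. The nose is then heavier than the tail, so press down with the pin all the while and never let the board tip; finish still gripping the pin and holding the board down flat at the mark, and leave the mould block, tape roll, ink bottle and cutters alone.

Things in the scene. Friction and masses are not known exactly. Their poses are not given: they have to be found in the camera images.
- stand: Fixed grey steel stand, 240 (x) x 150 (y) x 72 mm. Origin under its centre; its -x end is the front, facing roughly the robot. The board lies on two runners, tops 60 mm above the table, with a 26 mm wide, 50 mm deep gap between them (room for the pin's shank). Fences, tops 72 mm above the table, guide the board along the stand's x with 1.5 mm play on each side.
- stand_edge (a point): The middle of the stand's front edge, on the level of the runners (60 mm above the table); stand axes. The red line must come over here. The fences carry short red ticks at this edge.
- board: Loose wooden bench pin board, 280 (x) x 70 (y) x 18 mm, 0.35 to 0.53 kg, on the runners, slotted nose (-x) out of the stand's front, 65 to 110 mm short of the mark. Origin under its centre. A steel anvil 60 x 46 mm, centre 44 mm in front of the board's, rises 10 mm above the wood. Centre of mass 18 mm in front of the origin: at the mark the nose falls unless the hole end is pressed with 2-3 N.
- board_line (a point): Middle of the red line (3 mm wide) across the board's top, 25 mm behind its origin; board axes.
- board_hole (a point): Centre of the hole's mouth on the board's top, 110 mm behind its origin: a plain hole 13 mm in diameter right through the 18 mm board, with a thin brass ring round it.
- pin: Loose hold-down pin, 70 g, upright in the rack. Origin: centre of the underside of its collar; z up. Below: steel shank 10 mm in diameter, 30 mm long, last 7 mm tapered. Above: steel collar 26 mm in diameter, 6 mm thick, and on it the round orange handle, 18 mm in diameter, 45 mm tall (6 to 51 mm above the origin): grip it here.
- pin_tip (a point): Tip of the pin's shank, 30 mm below the pin's origin.
- rack: Fixed dark wooden block 56 x 56 x 40 mm with a hole 12 mm wide and 36 mm deep in the middle of its top, in which the pin stands with its collar on the block. Origin under its centre.
- mould: Bystander: loose brown mould block, 50 x 77 x 22 mm; origin under its centre.
- tape: Bystander: loose white tape roll lying flat, 58 mm in diameter, 24 mm tall; origin under its centre.
- ink: Bystander: loose blue bottle with a black cap, 32 x 40 x 64 mm; origin under its centre.
- cutters: Bystander: loose side cutters with blue handles lying flat, 60 x 105 x 12 mm; origin under their centre.
Not all that is in view belongs to the job. Of the things that look like the pin, the smallest one is meant.

How it is judged:
On the way:
1. the pin stands in the board's hole with its collar down on the wood, and the red line is still more than 40 mm short of the stand's edge (horizontal distance between pin and board_hole below 0.005 m and z of pin in the frame of board_hole between -0.003 and 0.004 m and x of board_line in the frame of stand_edge above 0.04 m), for 0.1 s.
At the end, for the whole second after the job is handed in: Red line within 6 mm of the stand's front edge; board at rest, straight, flat on the runners (tilt under 0.035 rad); pin in the hole, collar within 4 mm of the wood, gripped by the fingers and pressing on the board with over 1 N; robot itself not touching the board (x of board_line in the frame of stand_edge between -0.006 and 0.006 m and angle between board's own z axis and vertical below 0.035 rad and height (world z) of board between 0.056 and 0.065 m and angle between the x axis of board and the x axis of stand, either way round below 0.06 rad and linear speed of board below 0.02 m/s and horizontal distance between pin and board_hole below 0.005 m and z of pin in the frame of board_hole below 0.004 m and contact force between the fingers and pin above 1 N and contact force between pin and board above 1 N and contact force between each of the arm, the fingers and board below 0.5 N); the arm keeps its last pose, push and grip.
It fails at once if the board tips by more than 0.12 rad (angle between board's own z axis and vertical above 0.12 rad).
It fails at once if a bystander is moved by more than 20 mm (distance of any of mould, tape, ink, cutters from where it was at the start of the episode above 0.02 m).
It also fails if it takes over 45 s, if anything falls off the work surface, if the arm or the gripper's body presses on something with over 40 N, if the wrist force passes 120 N, or if a joint passes its speed limit or range.

## Working session

There is one attempt and no reset: what is moved stays moved. The work goes in short steps, Python scripts to look and compute and a tool call to move; the robot and the scene stay as the last step left them, time stands still between calls to the robot, and variables do not carry over. Pictures are saved under pics/ and viewed, and the job is handed in when it is done.

Besides the shell and the picture viewer there is one more tool, called after "Emit:" in YAML: its name, and indented under it one key for each argument. arm_command: Moves the arm, as the interface text tells. Its arguments: {"type":"object","properties":{"motion":{"type":"array","items":{"type":"array"}},"force":{"type":"number"}},"required":["motion"]}

```bash
mkdir -p pics
cat > h.py <<'E'
import numpy as np, cv2
from scipy.spatial.transform import Rotation as R
from bench import ctrl, optics, models
def cam(name, st=None):
    m=optics.camera_model(name); f=192/np.tan(np.radians(m['fovy'])/2)
    if 'mount' in m:
        st=st or ctrl.get_state()
        T=np.eye(4);T[:3,:3]=R.from_rotvec(st['tool_rot']).as_matrix();T[:3,3]=st['position']
        T=T@np.array(m['mount'])
    else:
        r=R.from_rotvec(np.ravel(m['rvec'])).as_matrix();T=np.eye(4);T[:3,:3]=r.T;T[:3,3]=-r.T@np.ravel(m['tvec'])
    return f,m['cx'],m['cy'],T
def cloud(d,c):
    f,cx,cy,T=c; v,u=np.mgrid[:384,:512]
    P=np.stack([(u-cx)*d/f,(v-cy)*d/f,d],-1)
    return P@T[:3,:3].T+T[:3,3]
def proj(p,c):
    f,cx,cy,T=c; q=(np.asarray(p)-T[:3,3])@T[:3,:3]
    return q[...,:2]/q[...,2:]*f+[cx,cy]
E
python3 - <<'E'
from h import *
for n in ['scene','top','wrist']:
    c=cam(n); im,d=optics.get_image(n); cv2.imwrite(f'pics/{n}0.png',im); np.savez(f'{n}0.npz',im=im,d=d,c=np.array([c[0],c[1],c[2]]),T=c[3])
    print(n,c[0],c[3][:3,3].round(3), optics.camera_model(n))
    for t in ['pin','board','board_hole','board_line','rack','stand']:
        for r in models.search_frame(n,t)[:4]:
            print(n,t,round(r['conf'],2),(c[3][:3,:3]@np.array(r['location'])+c[3][:3,3]).round(3))
print(ctrl.get_state())
E
```

```text
scene 352.87844762678424 [-0.021  0.596  0.558] {'fovy': 57.10093198139535, 'cx': 252.8566953448825, 'cy': 188.53283514781472, 'rvec': array([ 0.83713739, -2.31234136,  1.30590836]), 'tvec': array([0.37976975, 0.23508872, 0.68374165])}
scene pin 0.9 [0.424 0.215 0.078]
scene pin 0.75 [0.477 0.299 0.069]
scene pin 0.65 [0.558 0.309 0.075]
scene board 0.65 [0.469 0.023 0.082]
scene board_hole 0.66 [0.465 0.03  0.078]
scene board_line 0.8 [0.469 0.027 0.078]
scene rack 0.61 [0.465 0.308 0.037]
scene stand 0.74 [ 0.573 -0.293  0.014]
scene stand 0.67 [0.541 0.067 0.036]
top 351.9166753200967 [ 0.469 -0.035  1.099] {'fovy': 57.23232464312602, 'cx': 259.38639888036965, 'cy': 192.2668953171643, 'rvec': array([ 2.1735519 , -2.22239458, -0.02663275]), 'tvec': array([0.01434895, 0.48130386, 1.09424076])}
top pin 0.7 [0.567 0.3   0.094]
top pin 0.53 [0.431 0.2   0.099]
top pin 0.52 [0.484 0.288 0.075]
top board_hole 0.9 [0.508 0.014 0.08 ]
top board_line 0.88 [0.509 0.016 0.079]
top rack 0.82 [0.482 0.291 0.039]
top rack 0.69 [0.335 0.294 0.01 ]
top rack 0.46 [0.637 0.249 0.038]
top rack 0.42 [
[... 541 characters left out ...]
.05, 'joint_positions': array([-1.28091545,  0.32098613, -0.07008774,  1.45052244,  0.02261515,
        1.37077964, -0.05687639]), 'qd': array([-1.94789540e-03,  2.37690831e-05, -1.22858449e-03,  7.71768054e-04,
        2.14336970e-03, -1.08783050e-03,  3.62305703e-04]), 'joint_torque': array([ 1.05884457e-03, -4.91128957e+01, -4.02663192e-01, -3.12780082e+01,
       -6.37331139e-02,  3.34776042e-02,  1.49388512e-05]), 'position': array([0.17703414, 0.62544387, 0.23658417]), 'tool_rot': array([4.31760119e-01, 3.11170630e+00, 1.30904004e-04]), 'ft_force': array([-0.01137812, -0.60080152,  0.3728359 ]), 'torque': array([-0.04413559, -0.03062943, -0.00126711]), 'grip_width': 0.9994938581808962}
```

View pics/scene0.png

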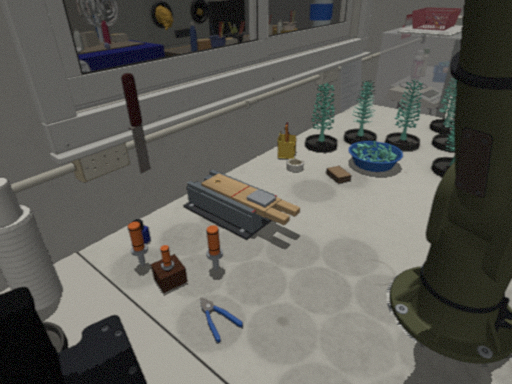

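View pics/top0.png

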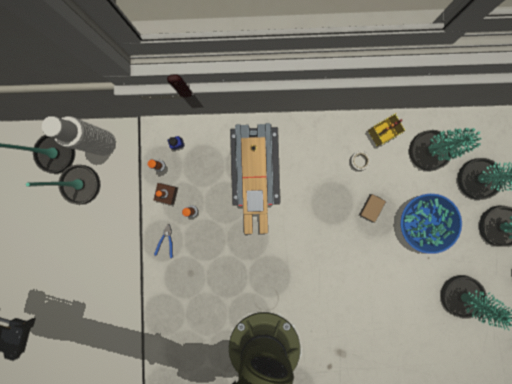

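View pics/wrist0.png

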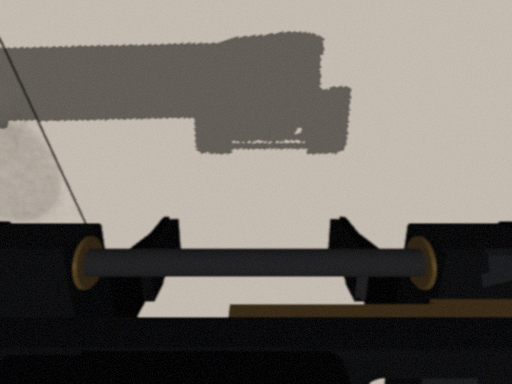

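Run:
```python
from h import *
z=np.load('top0.npz');im,d=z['im'],z['d'];c=(*z['c'],z['T'])
a=cv2.resize(im[115:265,130:300],None,fx=4.7,fy=4,interpolation=cv2.INTER_CUBIC)[:600,:800]
a=cv2.resize(im[115:265,130:300],None,fx=4,fy=4,interpolation=cv2.INTER_CUBIC);cv2.imwrite('pics/topz.png',a)
P=cloud(d,c)
for u,v in [(165,194),(157,165),(190,212),(253,148),(255,177),(254,200),(236,160),(275,160),(200,300),(158,188),(262,220),(248,220)]:
    print((u,v),P[v,u].round(3),np.round(P[v-2:v+3,u-2:u+3,2].max(),3))
```

```text
(165, 194) [0.482 0.284 0.057] 0.075
(157, 165) [0.565 0.293 0.098] 0.118
(190, 212) [0.429 0.197 0.113] 0.118
(253, 148) [0.619 0.02  0.01 ] 0.079
(255, 177) [0.525 0.013 0.08 ] 0.08
(254, 200) [0.459 0.017 0.089] 0.091
(236, 160) [0.578 0.069 0.06 ] 0.072
(275, 160) [ 0.58  -0.047  0.01 ] 0.013
(200, 300) [ 0.148  0.198 -0.002] 0.003
(158, 188) [0.501 0.31  0.041] 0.042
(262, 220) [ 0.4   -0.005  0.075] 0.08
(248, 220) [0.401 0.036 0.076] 1.099
```

View pics/topz.png

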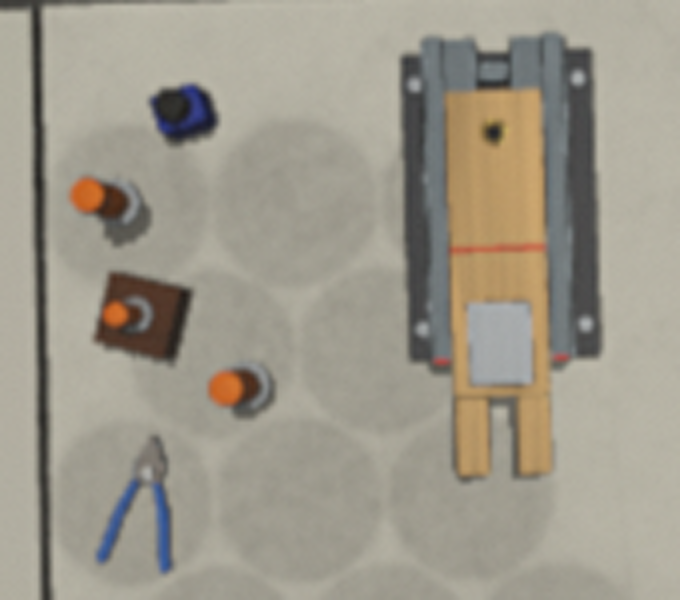

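Run:
```python
from h import *
for n in ['top','scene']:
    z=np.load(n+'0.npz');im,d=z['im'],z['d'];c=(*z['c'],z['T']);P=cloud(d,c)
    def box(lo,hi,zl,zh):
        m=(P[...,0]>lo[0])&(P[...,0]<hi[0])&(P[...,1]>lo[1])&(P[...,1]<hi[1])&(P[...,2]>zl)&(P[...,2]<zh);return P[m],m
    hsv=cv2.cvtColor(im,cv2.COLOR_BGR2HSV)
    org=(hsv[...,0]<14)&(hsv[...,1]>180)&(hsv[...,2]>120)
    q,m=box((.43,.24),(.53,.34),.034,.046)
    if len(q): print(n,'rack',len(q),cv2.minAreaRect(q[:,:2].astype(np.float32)))
    for nm,lo,hi in [('pin',(.45,.26),(.52,.32)),('d1',(.53,.26),(.61,.33)),('d2',(.39,.17),(.45,.24))]:
        q,m=box(lo,hi,.05,.14); 
        if len(q): zt=q[:,2].max(); t=q[q[:,2]>zt-.008]; print(n,nm,len(q),zt.round(3),t.mean(0).round(3),len(t),(q[:,:2].min(0)+q[:,:2].max(0)).round(3)/2)
    q,m=box((.36,-.05),(.75,.09),.0745,.083); 
    if len(q): print(n,'board',len(q),cv2.minAreaRect(q[:,:2].astype(np.float32)))
    red=((hsv[...,0]<8)|(hsv[...,0]>172))&(hsv[...,1]>130)&(hsv[...,2]>90)
    q=P[red&(P[...,0]>.4)&(P[...,0]<.7)&(abs(P[...,1])<.1)]
    for p in q[:60]: print(p.round(3),end=' ')
    q,m=box((.36,-.07),(.76,.11),.066,.0735); print('fence',len(q),cv2.minAreaRect(q[:,:2].astype(np.float32)))
    q,m=box((.36,-.07),(.76,.11),.05,.1); print(q[:,0].max())
```

```text
top rack 287 ((0.48381558060646057, 0.29334768652915955), (0.05713483691215515, 0.05613629147410393), 75.7490463256836)
top pin 56 0.094 [0.484 0.293 0.09 ] 31 [0.4835 0.293 ]
top d1 147 0.119 [0.568 0.304 0.115] 60 [0.5685 0.302 ]
top d2 124 0.118 [0.429 0.207 0.114] 65 [0.4295 0.205 ]
top board 1728 ((0.5188232660293579, 0.015339892357587814), (0.09574910253286362, 0.3135358393192291), 89.77983093261719)
[0.526 0.039 0.077] [0.526 0.036 0.076] [ 0.446 -0.029  0.074] [0.445 0.062 0.071] [0.445 0.058 0.075] fence 732 ((0.5249063372612, 0.01569218561053276), (0.31821122765541077, 0.10086748749017715), 0.6244035363197327)
0.6834742476789916
scene rack 473 ((0.4838903248310089, 0.2948448657989502), (0.05701359361410141, 0.058836501091718674), 74.78809356689453)
scene pin 169 0.094 [0.482 0.296 0.09 ] 54 [0.4835 0.2955]
scene d1 409 0.118 [0.566 0.308 0.114] 87 [0.5665 0.3065]
scene d2 416 0.117 [0.428 0.212 0.114] 102 [0.429 0.21 ]
scene board 1296 ((0.5151754021644592, 0.019662370905280113), (0.09206455200910568, 0.3089592158794403), 89.9386215209961)
[0.527 0.001 0.08 ] [0.527 0.02  0.079] [0.524 0.02  0.08 ] [0.445 0.061 0.073] fence 649 ((0.5223582983016968, 0.01781953126192093), (0.32367050647735596, 0.10356467962265015), 0.45934078097343445)
0.6854981596245076
```

Emit:
arm_command:
  motion:
    - [[-32, -19.6, 2], [0, 0, 0], 0.4]
    - [[-32, -19.6, 2], [0, 0, 0], 0.4]
    - [[-32, -19.6, 2], [0, 0, 0], 0.4]
    - [[-32, -19.6, 2], [0, 0, 0], 0.4]
    - [[-32, -19.6, 2], [0, 0, 0], 0.4]
    - [[-32, -19.6, 2], [0, 0, 0], 0.4]
    - [[-32, -19.6, 2], [0, 0, 0], 0.4]
    - [[-32, -19.6, 2], [0, 0, 0], 0.4]

```text
time: 1.72
position: [0.3817, 0.4034, 0.2208]
tool_rot: [0.432, 3.111, 0.001]
ft_force: [0.4, -0.3, -0.6]
grip_width: 0.612
```

Emit:
arm_command:
  motion:
    - [[-32, -19.6, 2], [0, 0, 0], 0.4]
    - [[-32, -19.6, 2], [0, 0, 0], 0.4]
    - [[-32, -19.6, 2], [0, 0, 0], 0.4]
    - [[-30, -19.6, 2], [0, 0, 0], 0.4]
    - [[0, 0, 0], [0, 0, -5.3], 0.4]
    - [[0, 0, 0], [0, 0, -5.3], 0.4]
    - [[0, 0, 0], [0, 0, -5.3], 0.4]
    - [[0, 0, 0], [0, 0, 0], 0.4]

```text
time: 2.38
position: [0.4807, 0.2949, 0.2126]
tool_rot: [-0.005, 3.142, 0.0]
ft_force: [-0.5, 0.5, 0.2]
grip_width: 0.6
```

```bash
cat > look.py <<'E'
from h import *
import sys
k=sys.argv[1]
st=ctrl.get_state();c=cam('wrist',st);im,d=optics.get_image('wrist');cv2.imwrite(f'pics/w{k}.png',im)
np.savez(f'w{k}.npz',im=im,d=d,c=np.array(c[:3]),T=c[3])
M=R.from_rotvec(st['tool_rot']).as_matrix()
print(st['time'],st['position'].round(4),'x',M[:,0].round(3),'y',M[:,1].round(3),'z',M[:,2].round(4),st['ft_force'].round(2),st['grip_width'])
E
python3 look.py 1
```

```text
2.3833 [0.4807 0.2949 0.2126] x [-1.    -0.003 -0.   ] y [-0.003  1.     0.   ] z [ 1.e-04  2.e-04 -1.e+00] [-0.49  0.46  0.18] 0.6001259763129835
```

View pics/w1.png

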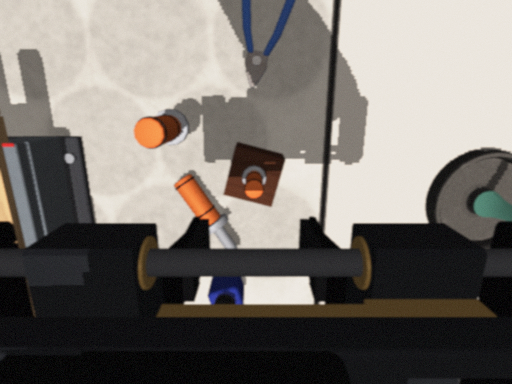

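Run:
```python
from h import *
z=np.load('w1.npz');im,d=z['im'],z['d'];c=(*z['c'],z['T']);P=cloud(d,c)
for u,v in [(185,182),(200,200),(212,215),(225,235),(154,130),(230,290),(255,190),(240,160),(275,160)]: print((u,v),P[v,u].round(3))
im,d=optics.get_image('top');cv2.imwrite('pics/top1.png',cv2.resize(im[115:265,130:300],None,fx=4,fy=4,interpolation=cv2.INTER_CUBIC))
im,d=optics.get_image('scene');cv2.imwrite('pics/scene1.png',im)
```

```text
(185, 182) [0.494 0.215 0.024]
(200, 200) [0.515 0.232 0.028]
(212, 215) [0.533 0.246 0.029]
(225, 235) [0.56  0.26  0.027]
(154, 130) [0.427 0.215 0.117]
(230, 290) [0.625 0.266 0.043]
(255, 190) [0.485 0.296 0.092]
(240, 160) [0.465 0.28  0.041]
(275, 160) [0.465 0.318 0.042]
```

View pics/scene1.png

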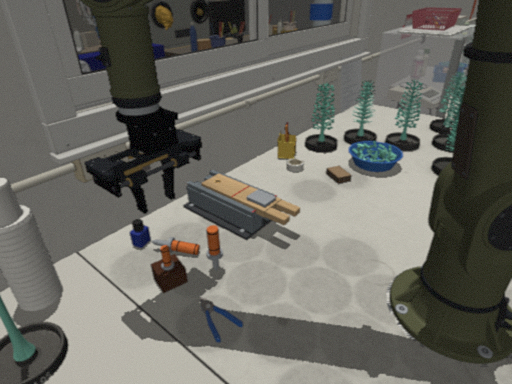

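Run:
```python
from h import *
z=np.load('w1.npz');im,d=z['im'],z['d'];c=(*z['c'],z['T']);P=cloud(d,c)
m=(abs(P[...,0]-.484)<.03)&(abs(P[...,1]-.294)<.03)
q=P[m&(P[...,2]>.085)&(P[...,2]<.1)];print(len(q),q.mean(0),(q.min(0)+q.max(0))/2,np.ptp(q,axis=0))
q=P[m&(P[...,2]>.043)&(P[...,2]<.05)];print(len(q),(q.min(0)+q.max(0))/2,np.ptp(q,axis=0))
m=(abs(P[...,0]-.484)<.05)&(abs(P[...,1]-.294)<.05)
q=P[m&(P[...,2]>.034)&(P[...,2]<.046)];print(cv2.minAreaRect(q[:,:2].astype(np.float32)))
```

```text
294 [0.48255099 0.29496578 0.09183091] [0.48315637 0.29499252 0.09037893] [0.01716374 0.01689621 0.00835886]
198 [0.48358426 0.29266581 0.04620741] [0.04813634 0.05702588 0.00640707]
((0.4841286242008209, 0.29500600695610046), (0.05598321184515953, 0.05616006627678871), 75.39131164550781)
```

Emit:
arm_command:
  motion:
    - [[-3, 0, 25], [0, 0, 0], 0.4]
    - [[0, 0, 25], [0, 0, 0], 0.5]
    - [[0, 0, 25], [0, 0, 0], 0.5]
    - [[0, 0, 25], [0, 0, 0], 0.5]
    - [[0, 0, 25], [0, 0, 0], 0.5]
    - [[0, 0, 15], [0, 0, 0], 0.5]
    - [[0, 0, 4.6], [0, 0, 0], 0.5]
    - [[0, 0, 0], [0, 0, 0], 0.6]
  force: 40

```text
time: 3.2
position: [0.4826, 0.2948, 0.0667]
tool_rot: [0.002, -3.14, 0.003]
ft_force: [-0.3, 0.2, -0.4]
grip_width: 0.474
```

Emit:
arm_command:
  motion:
    - [[0, 0, 0], [0, 0, 0], 1]
    - [[0, 0, 0], [0, 0, 0], 1]
    - [[0, 0, 0], [0, 0, 0], 1]
    - [[0, 0, 0], [0, 0, 0], 1]
    - [[0, 0, 0], [0, 0, 0], 1]
  force: 40

```text
time: 3.62
position: [0.4843, 0.2954, 0.0692]
tool_rot: [-0.002, 3.14, 0.002]
ft_force: [0.4, -1.4, 3.8]
grip_width: 0.197
```

Emit:
arm_command:
  motion:
    - [[0, 0, -5], [0, 0, 0], 1]
    - [[0, 0, -15], [0, 0, 0], 1]
    - [[0, 0, -25], [0, 0, 0], 1]
    - [[0, 0, -25], [0, 0, 0], 1]
    - [[0, 0, -25], [0, 0, 0], 1]
    - [[0, 0, -25], [0, 0, 0], 1]
    - [[-20, -25, 0], [0, 0, 0], 1]
    - [[-20, -30, 0], [0, 0, 0], 1]

```text
time: 4.28
position: [0.5237, 0.2438, 0.1906]
tool_rot: [-0.014, 3.138, 0.007]
ft_force: [1.1, -0.8, -1.6]
grip_width: 0.196
```

Emit:
arm_command:
  motion:
    - [[-22, -33, 0], [0, 0, 0], 1]
    - [[-22, -33, 0], [0, 0, 0], 1]
    - [[-22, -33, 0], [0, 0, 0], 1]
    - [[-18, -25, 0], [0, 0, 0], 1]
    - [[-12, -16, 0], [0, 0, 0], 1]
    - [[0, 0, 0], [0, 0, 0], 1]
    - [[0, 0, 0], [0, 0, 0], 1]

```text
time: 4.87
position: [0.6201, 0.0989, 0.1879]
tool_rot: [-0.002, -3.141, 0.0]
ft_force: [-0.5, 0.2, -0.9]
grip_width: 0.194
```

```bash
python3 look.py 2
```

```text
4.8667 [0.6201 0.0989 0.1879] x [-1.     0.001  0.001] y [ 0.001  1.    -0.   ] z [-6.e-04 -1.e-04 -1.e+00] [-0.54  0.24 -0.88] 0.19419864020780822
```

View pics/w2.png

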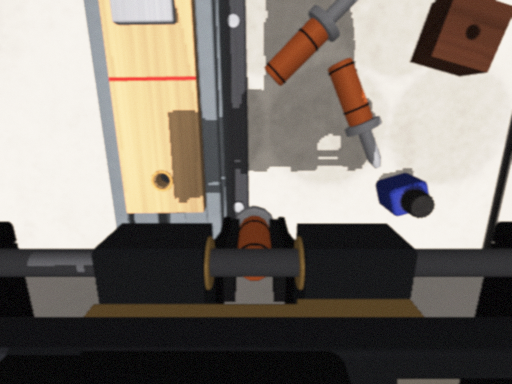

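```bash
cat > meas.py <<'E'
from h import *
import sys
def ray(u,v,z,c):
    f,cx,cy,T=c; r=T[:3,:3]@np.array([(u-cx)/f,(v-cy)/f,1.]); o=T[:3,3]; return o+r*(z-o[2])/r[2]
def load(k):
    z=np.load(f'{k}.npz');return z['im'],z['d'],(*z['c'],z['T'])
E
python3 - <<'E'
from meas import *
im,d,c=load('w2');P=cloud(d,c)
cv2.imwrite('pics/w2z.png',cv2.resize(im[60:230,90:270],None,fx=3.5,fy=3.5,interpolation=cv2.INTER_CUBIC))
print('hole',ray(162,180.5,.078,c).round(4),'line L/R',ray(108,77.5,.078,c).round(4),ray(196,78,.078,c).round(4))
print('board pts z',P[120:130,150,2].mean().round(4),P[200:205,150,2].mean().round(4),P[100,130].round(4))
hsv=cv2.cvtColor(im,cv2.COLOR_BGR2HSV)
# dark hole
m=(hsv[165:195,148:176,2]<70); y,x=np.nonzero(m); print('dark',x.mean()+148,y.mean()+165,len(x), ray(x.mean()+148,y.mean()+165,.078,c))
m=(abs(P[...,2]-.078)<.004)&(P[...,0]<.66)&(P[...,1]<.07)&(P[...,0]>.45)&(P[...,1]>-.05);q=P[m]
for x0 in np.arange(.5,.65,.02):
    s=q[abs(q[:,0]-x0)<.004]; 
    if len(s): print(x0.round(2),s[:,1].min().round(4),s[:,1].max().round(4))
# pin
m=(abs(P[...,0]-.62)<.03)&(abs(P[...,1]-.1)<.03)&(P[...,2]>.09)&(P[...,2]<.25);q=P[m];print('pin',q.min(0),q.max(0))
E
```

```text
hole [0.6117 0.0172 0.078 ] line L/R [ 0.5254 -0.0195  0.078 ] [0.5259 0.052  0.078 ]
board pts z 0.0793 0.0793 [ 0.543  -0.0031  0.0792]
dark 164.2972972972973 178.05405405405406 37 [0.60947176 0.01944332 0.078     ]
0.5 -0.0315 0.0655
0.52 -0.0316 0.0664
0.54 -0.032 0.0666
0.56 -0.0303 0.0666
0.58 -0.0304 0.0658
0.6 -0.0312 0.066
0.62 -0.0284 0.0672
0.64 -0.0296 0.0665
pin [0.60168618 0.08039406 0.16030396] [0.63036909 0.11823916 0.24995236]
```

View pics/w2z.png

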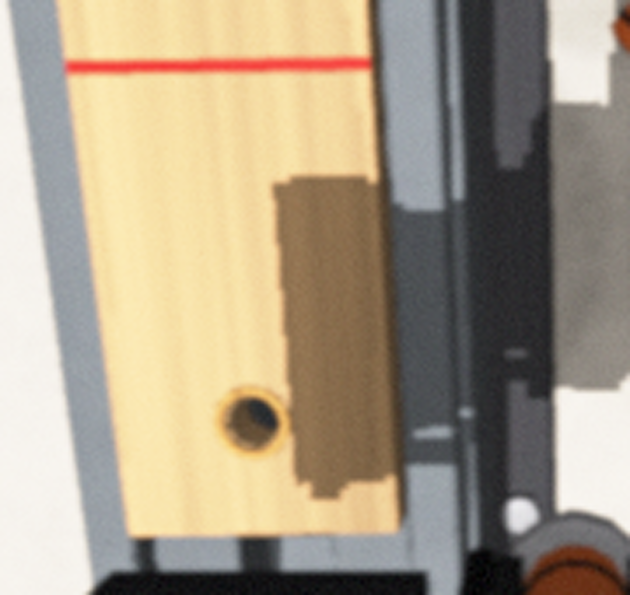

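Run:
```python
from meas import *
im,d,c=load('w2');P=cloud(d,c)
cv2.imwrite('pics/w2p.png',cv2.resize(im[195:285,205:305],None,fx=6,fy=6,interpolation=cv2.INTER_CUBIC))
for v in range(200,250,4): print(v,[tuple(P[v,u].round(4)) for u in (245,254,264)])
# expected collar projection: pin origin = TCP + 22 below approx
t=np.array([.6201,.0989,.1879])
zc=t[2]-.0692+.04+.006  # collar top
a=np.linspace(0,2*np.pi,9)[:-1]
print(zc,proj(np.stack([t[0]+.013*np.cos(a),t[1]+.013*np.sin(a),0*a+zc],-1),c).round(1))
print(zc,proj(np.stack([t[0]+.013*np.cos(a),t[1]+.013*np.sin(a),0*a+zc-.006],-1),c).round(1))
```

```text
200 [(np.float64(0.6518), np.float64(0.0886), np.float64(0.0104)), (np.float64(0.6548), np.float64(0.0989), np.float64(0.001)), (np.float64(0.6549), np.float64(0.1106), np.float64(0.0008))]
204 [(np.float64(0.6564), np.float64(0.0886), np.float64(0.0109)), (np.float64(0.6598), np.float64(0.0989), np.float64(0.0009)), (np.float64(0.6601), np.float64(0.1107), np.float64(0.0))]
208 [(np.float64(0.6079), np.float64(0.0935), np.float64(0.1627)), (np.float64(0.6071), np.float64(0.099), np.float64(0.1652)), (np.float64(0.6083), np.float64(0.1052), np.float64(0.1617))]
212 [(np.float64(0.6094), np.float64(0.0936), np.float64(0.1659)), (np.float64(0.6092), np.float64(0.099), np.float64(0.1665)), (np.float64(0.6093), np.float64(0.1051), np.float64(0.1662))]
216 [(np.float64(0.6122), np.float64(0.0935), np.float64(0.1654)), (np.float64(0.6109), np.float64(0.099), np.float64(0.1687)), (np.float64(0.6117), np.float64(0.1051), np.float64(0.1666))]
220 [(np.float64(0.6123), np.float64(0.0937), np.float64(0.1715)), (np.float64(0.6103), np.float64(0.099), np.float64(0.1768)), (np.float64(0.613), np.f
[... 917 characters left out ...]
)), (np.float64(0.6124), np.float64(0.104), np.float64(0.1986))]
244 [(np.float64(0.6121), np.float64(0.0946), np.float64(0.2036)), (np.float64(0.6108), np.float64(0.099), np.float64(0.2062)), (np.float64(0.6122), np.float64(0.1039), np.float64(0.2034))]
248 [(np.float64(0.5869), np.float64(0.0965), np.float64(0.2578)), (np.float64(0.5866), np.float64(0.0991), np.float64(0.2583)), (np.float64(0.5871), np.float64(0.102), np.float64(0.2573))]
0.1647 [[253.9 246.8]
 [268.6 241.3]
 [274.9 227.6]
 [268.9 213.7]
 [253.8 207.8]
 [238.8 213.7]
 [232.8 227.7]
 [239.2 241.3]]
0.1647 [[253.9 242.6]
 [268.1 237.2]
 [274.2 223.9]
 [268.4 210.3]
 [253.8 204.6]
 [239.2 210.4]
 [233.5 224. ]
 [239.6 237.2]]
```

View pics/w2p.png

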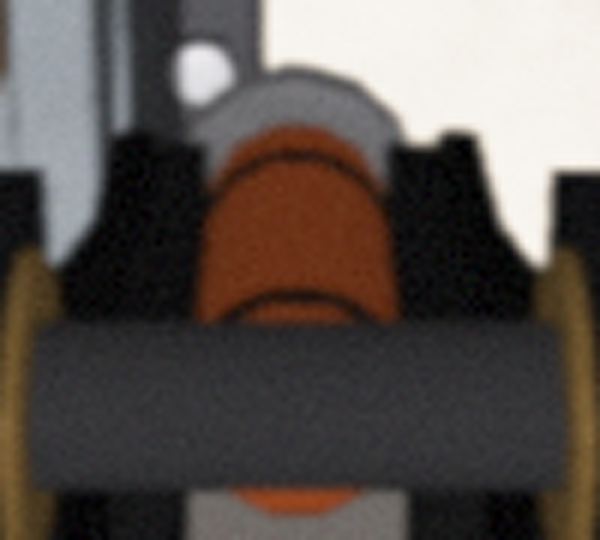

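Emit:
arm_command:
  motion:
    - [[3, -25, 0], [0, 0, 0], 1]
    - [[3, -28, 0], [0, 0, 0], 1]
    - [[3, -20, 10], [0, 0, 0], 1]
    - [[0, -9, 14], [0, 0, 0], 1]
    - [[0, 0, 14], [0, 0, 0], 1]
    - [[0, 0, 5], [0, 0, 0], 1]
    - [[0, 0, 0], [0, 0, 0], 1]
    - [[0, 0, 0], [0, 0, 0], 1]

```text
time: 5.58
position: [0.6108, 0.0205, 0.1452]
tool_rot: [0.007, -3.141, -0.001]
ft_force: [0.3, -0.5, -0.6]
grip_width: 0.198
```

```bash
python3 look.py 3
python3 - <<'E'
from meas import *
c=cam('scene');im,d=optics.get_image('scene');P=cloud(d,c)
st=ctrl.get_state();p=st['position'];a=proj(p-[0,0,.0592],c);h=proj([.611,.0165,.078],c);print(a,h)
u,v=h.astype(int);cv2.imwrite('pics/s3.png',cv2.resize(im[v-40:v+40,u-50:u+50],None,fx=7,fy=7,interpolation=cv2.INTER_CUBIC));print(u-50,v-40)
E
```

```text
5.5833 [0.6108 0.0205 0.1452] x [-1.    -0.005  0.   ] y [-0.005  1.     0.001] z [-2.e-04  9.e-04 -1.e+00] [ 0.29 -0.46 -0.57] 0.1983543413394004
[216.35801379 178.69373847] [217.57360345 181.0734723 ]
167 141
```

View pics/s3.png

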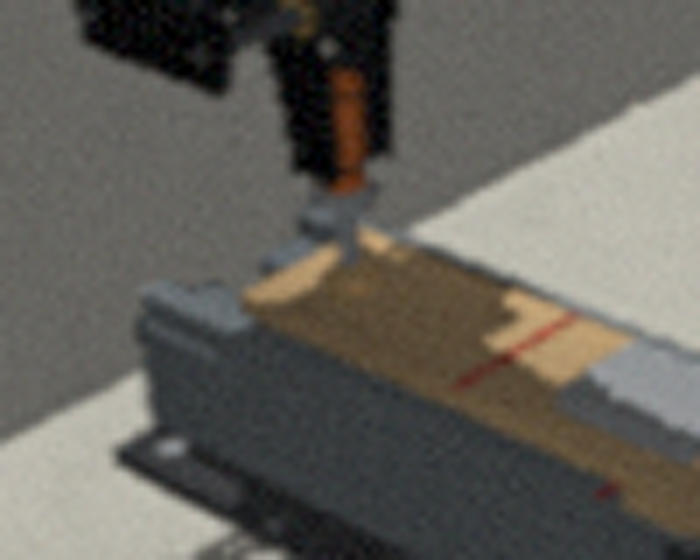

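View pics/w3.png

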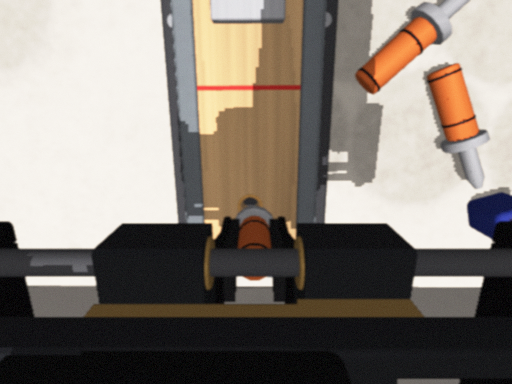

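Emit:
arm_command:
  motion:
    - [[0, -4, 0], [0, 0, 0], 1]
    - [[0, 0, 0], [0, 0, 0], 1]
    - [[0, 0, 0], [0, 0, 0], 1]

```text
time: 5.93
position: [0.6113, 0.0139, 0.1455]
tool_rot: [-0.002, 3.141, -0.0]
ft_force: [0.2, 0.4, -1.4]
grip_width: 0.197
```

```bash
python3 look.py 4
python3 - <<'E'
from meas import *
im,d,c=load('w4')
cv2.imwrite('pics/w4p.png',cv2.resize(im[185:285,205:305],None,fx=6,fy=6,interpolation=cv2.INTER_CUBIC))
a=np.linspace(0,2*np.pi,13)[:-1]
for h in [(.611,.0165)]:
  q=(proj(np.stack([h[0]+.0065*np.cos(a),h[1]+.0065*np.sin(a),0*a+.078],-1),c)-[205,185])*6
  print(q.round(0).tolist())
E
```

```text
5.9333 [0.6113 0.0139 0.1455] x [-1.    -0.001 -0.001] y [-0.001  1.    -0.   ] z [ 9.e-04 -0.e+00 -1.e+00] [ 0.17  0.38 -1.37] 0.19655878082188943
[[313.0, 162.0], [339.0, 156.0], [358.0, 138.0], [365.0, 114.0], [358.0, 90.0], [340.0, 72.0], [314.0, 65.0], [288.0, 72.0], [269.0, 90.0], [262.0, 114.0], [269.0, 138.0], [288.0, 156.0]]
```

View pics/w4p.png

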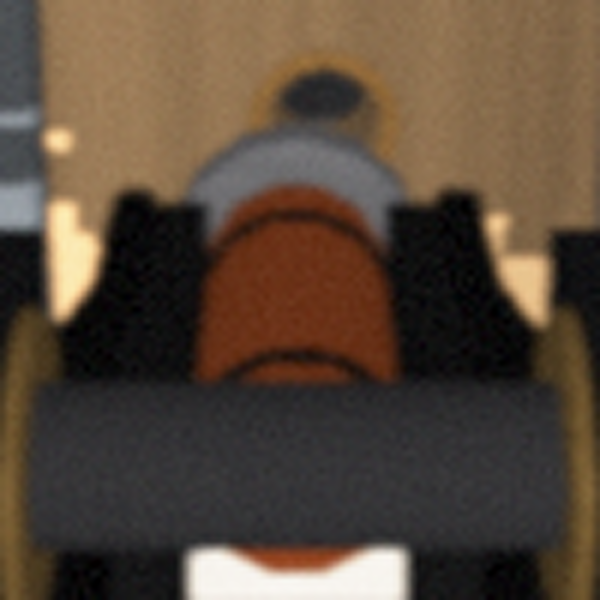

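Emit:
arm_command:
  motion:
    - [[0, 3.5, 0], [0, 0, 0], 1]
    - [[0, 0, 0], [0, 0, 0], 1]
    - [[0, 0, 0], [0, 0, 0], 1]
    - [[0, 0, 0], [0, 0, 0], 1]

```text
time: 6.32
position: [0.611, 0.018, 0.1449]
tool_rot: [0.003, -3.142, -0.0]
ft_force: [0.6, 0.4, -0.9]
grip_width: 0.195
```

```bash
python3 look.py 5
python3 - <<'E'
from meas import *
im,d,c=load('w5')
cv2.imwrite('pics/w5p.png',cv2.resize(im[185:285,205:305],None,fx=6,fy=6,interpolation=cv2.INTER_CUBIC))
E
```

```text
6.3167 [0.611  0.018  0.1449] x [-1.    -0.002  0.   ] y [-0.002  1.     0.   ] z [-0.  0. -1.] [ 0.64  0.37 -0.85] 0.1951173410721522
```

View pics/w5p.png

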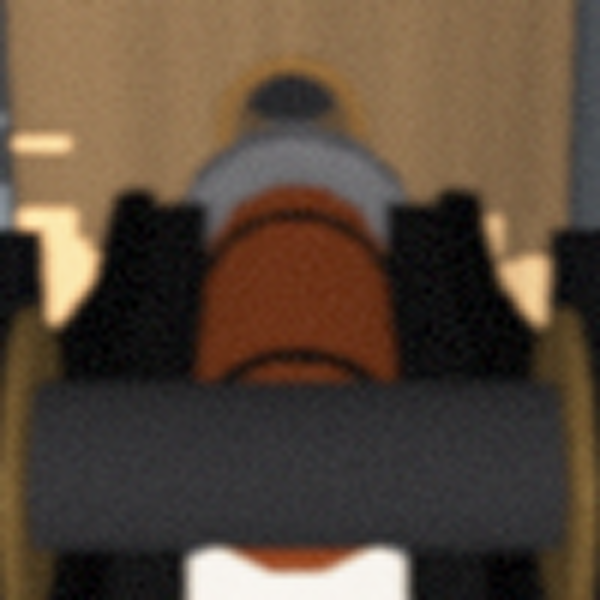

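Emit:
arm_command:
  motion:
    - [[0, -0.6, 4], [0, 0, 0], 1]
    - [[0, 0, 4], [0, 0, 0], 1]
    - [[0, 0, 4], [0, 0, 0], 1]
    - [[0, 0, 4], [0, 0, 0], 1]
    - [[0, 0, 2], [0, 0, 0], 1]
    - [[0, 0, 0], [0, 0, 0], 1]
    - [[0, 0, 0], [0, 0, 0], 1]

```text
time: 6.95
position: [0.6109, 0.0173, 0.1267]
tool_rot: [0.003, -3.141, 0.0]
ft_force: [0.3, 0.6, -0.5]
grip_width: 0.195
```

Emit:
arm_command:
  motion:
    - [[0, 0, 4], [0, 0, 0], 1]
    - [[0, 0, 4], [0, 0, 0], 1]
    - [[0, 0, 4], [0, 0, 0], 1]
    - [[0, 0, 3], [0, 0, 0], 1]
    - [[0, 0, 2], [0, 0, 0], 1]
    - [[0, 0, 0], [0, 0, 0], 1]
    - [[0, 0, 0], [0, 0, 0], 1]

```text
time: 7.53
position: [0.611, 0.0172, 0.1098]
tool_rot: [0.003, -3.141, 0.0]
ft_force: [-0.5, -0.1, -1.0]
grip_width: 0.2
```

Emit:
arm_command:
  motion:
    - [[0, 0, 2], [0, 0, 0], 1]
    - [[0, 0, 0], [0, 0, 0], 1]
    - [[0, 0, 0], [0, 0, 0], 1]

```text
time: 7.78
position: [0.611, 0.0173, 0.108]
tool_rot: [-0.003, 3.142, 0.0]
ft_force: [-0.1, -0.0, -0.5]
grip_width: 0.194
```

Emit:
arm_command:
  motion:
    - [[0, 0, 1], [0, 0, 0], 1]
    - [[0, 0, 0], [0, 0, 0], 1]
    - [[0, 0, 0], [0, 0, 0], 1]

```text
time: 8.03
position: [0.6113, 0.0173, 0.1072]
tool_rot: [-0.003, 3.141, 0.0]
ft_force: [-0.3, -0.5, -0.4]
grip_width: 0.199
```

Emit:
arm_command:
  motion:
    - [[0, 0, 1], [0, 0, 0], 1]
    - [[0, 0, 0], [0, 0, 0], 1]
    - [[0, 0, 0], [0, 0, 0], 1]

```text
time: 8.28
position: [0.6114, 0.0172, 0.1071]
tool_rot: [-0.003, 3.141, 0.001]
ft_force: [-2.4, -1.1, 4.2]
grip_width: 0.191
```

Emit:
arm_command:
  motion:
    - [[0, 0, 0.5], [0, 0, 0], 1]
    - [[0, 0, 0.5], [0, 0, 0], 1]
    - [[0, 0, 0.5], [0, 0, 0], 1]
    - [[0, 0, 0], [0, 0, 0], 1]
    - [[0, 0, 0], [0, 0, 0], 1]
  force: 60

```text
time: 8.7
position: [0.6115, 0.0172, 0.1071]
tool_rot: [-0.002, 3.14, 0.001]
ft_force: [-4.7, -0.9, 12.3]
grip_width: 0.19
```

```bash
python3 look.py 6
python3 - <<'E'
from meas import *
c=cam('scene');im,d=optics.get_image('scene')
u,v=217,175;cv2.imwrite('pics/s6.png',cv2.resize(im[v-40:v+40,u-50:u+50],None,fx=7,fy=7,interpolation=cv2.INTER_CUBIC))
E
```

```text
8.7 [0.6115 0.0172 0.1071] x [-1.    -0.002 -0.001] y [-0.002  1.     0.001] z [ 1.1e-03  9.0e-04 -1.0e+00] [-4.67 -0.88 12.32] 0.18968374932489204
```

View pics/s6.png

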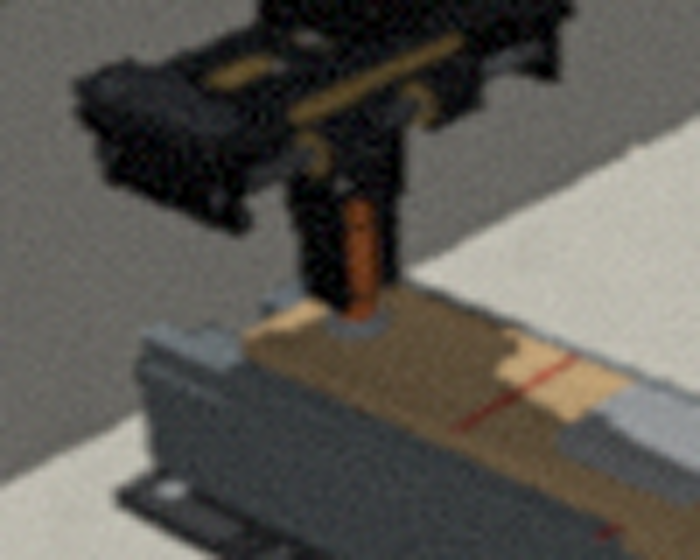

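View pics/w6.png

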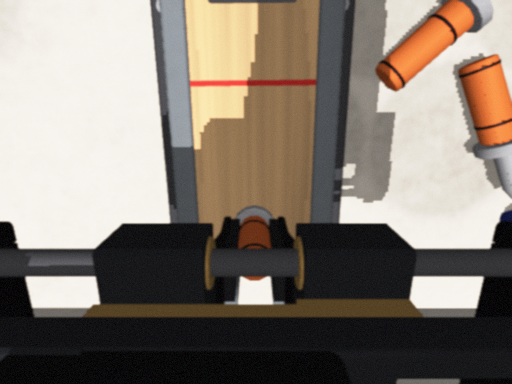

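Emit:
arm_command:
  motion:
    - [[1, 0, 0], [0, 0, 0], 1]
    - [[2, 0, 0], [0, 0, 0], 1]
    - [[2, 0, 0], [0, 0, 0], 1]
    - [[2, 0, 0], [0, 0, 0], 1]
    - [[2, 0, 0], [0, 0, 0], 1]
    - [[2, 0, 0], [0, 0, 0], 1]
    - [[2, 0, 0], [0, 0, 0], 1]
    - [[2, 0, 0], [0, 0, 0], 1]

```text
time: 9.47
position: [0.6002, 0.0173, 0.1073]
tool_rot: [-0.003, 3.132, 0.001]
ft_force: [4.8, -0.2, 5.0]
grip_width: 0.191
```

```bash
python3 look.py 7
python3 - <<'E'
from meas import *
im,d,c=load('w7')
cv2.imwrite('pics/w7p.png',cv2.resize(im[185:285,205:305],None,fx=6,fy=6,interpolation=cv2.INTER_CUBIC))
hsv=cv2.cvtColor(im,cv2.COLOR_BGR2HSV)
m=((hsv[...,0]<5)|(hsv[...,0]>174))&(hsv[...,1]>150)&(hsv[...,2]>90);m[170:]=0;m[:,350:]=0
y,x=np.nonzero(m);print(len(x),x.min(),x.max(),y.mean(),ray(254,y.mean(),.078,c))
E
```

```text
9.4667 [0.6002 0.0173 0.1073] x [-1.    -0.002 -0.01 ] y [-0.002  1.     0.001] z [ 1.e-02  6.e-04 -1.e+00] [ 4.82 -0.19  5.  ] 0.1906916155247639
559 190 315 85.16100178890876 [0.51668661 0.01731361 0.078     ]
```

View pics/w7p.png

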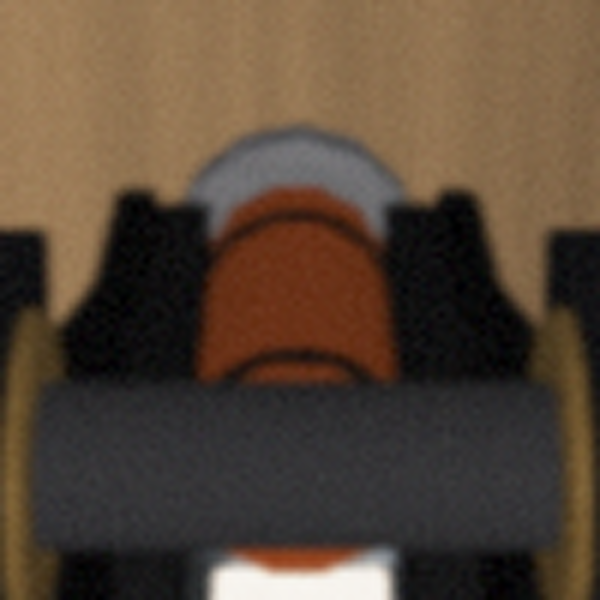

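Emit:
arm_command:
  motion:
    - [[1, 0, 0.5], [0, 0, 0], 1]
    - [[2, 0, 0.3], [0, 0, 0], 1]
    - [[2, 0, 0], [0, 0, 0], 1]
    - [[2, 0, 0], [0, 0, 0], 1]
    - [[2, 0, 0], [0, 0, 0], 1]
    - [[2, 0, 0], [0, 0, 0], 1]
    - [[2, 0, 0], [0, 0, 0], 1]
    - [[2, 0, 0], [0, 0, 0], 1]

```text
time: 10.18
position: [0.5863, 0.0173, 0.1072]
tool_rot: [-0.003, 3.129, 0.001]
ft_force: [6.1, 0.3, 6.3]
grip_width: 0.192
```

Emit:
arm_command:
  motion:
    - [[2, 0, 0], [0, 0, 0], 1]
    - [[2, 0, 0], [0, 0, 0], 1]
    - [[2, 0, 0], [0, 0, 0], 1]
    - [[2, 0, 0], [0, 0, 0], 1]
    - [[2, 0, 0], [0, 0, 0], 1]
    - [[2, 0, 0], [0, 0, 0], 1]
    - [[2, 0, 0], [0, 0, 0], 1]
    - [[2, 0, 0], [0, 0, 0], 1]

```text
time: 10.85
position: [0.5704, 0.0173, 0.1073]
tool_rot: [-0.003, 3.129, 0.002]
ft_force: [7.4, -0.2, 6.4]
grip_width: 0.193
```

Emit:
arm_command:
  motion:
    - [[2, 0, 0.5], [0, 0, 0], 1]
    - [[2, 0, 0], [0, 0, 0], 1]
    - [[2, 0, 0], [0, 0, 0], 1]
    - [[2, 0, 0], [0, 0, 0], 1]
    - [[2, 0, 0], [0, 0, 0], 1]
    - [[2, 0, 0], [0, 0, 0], 1]
    - [[2, 0, 0], [0, 0, 0], 1]
    - [[2, 0, 0], [0, 0, 0], 1]

```text
time: 11.52
position: [0.5552, 0.0173, 0.1072]
tool_rot: [-0.003, 3.127, 0.002]
ft_force: [7.5, 0.2, 8.7]
grip_width: 0.186
```

Emit:
arm_command:
  motion:
    - [[2, 0, 0], [0, 0, 0], 1]
    - [[2, 0, 0], [0, 0, 0], 1]
    - [[2, 0, 0], [0, 0, 0], 1]
    - [[2, 0, 0], [0, 0, 0], 1]
    - [[0, 0, 0], [0, 0, 0], 1]
    - [[0, 0, 0], [0, 0, 0], 1]

```text
time: 12.02
position: [0.5469, 0.0174, 0.1072]
tool_rot: [-0.003, 3.128, 0.002]
ft_force: [6.1, -0.7, 8.3]
grip_width: 0.192
```

```bash
python3 look.py 8
python3 - <<'E'
from meas import *
im,d,c=load('w8')
cv2.imwrite('pics/w8p.png',cv2.resize(im[40:180,160:350],None,fx=4,fy=4,interpolation=cv2.INTER_CUBIC))
E
```

```text
12.0167 [0.5469 0.0174 0.1072] x [-1.    -0.002 -0.014] y [-0.002  1.     0.001] z [ 0.0135  0.0012 -0.9999] [ 6.13 -0.69  8.32] 0.1920437506226638
```

View pics/w8p.png

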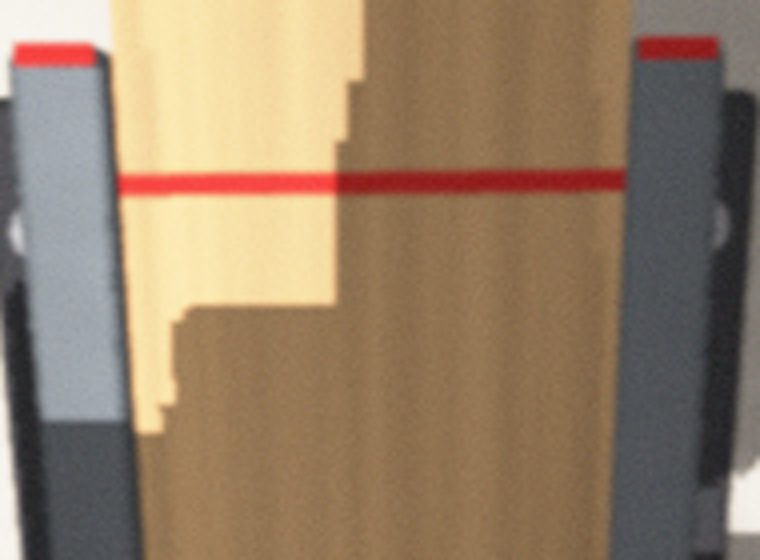

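View pics/w8.png

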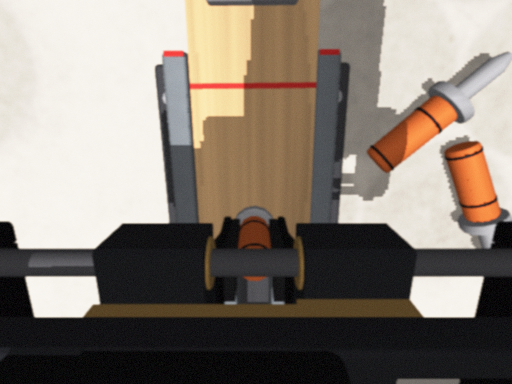

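```bash
cat > edge.py <<'E'
from meas import *
k=sys.argv[1]
im,d,c=load(k)
hsv=cv2.cvtColor(im,cv2.COLOR_BGR2HSV)
m=((hsv[...,0]<5)|(hsv[...,0]>174))&(hsv[...,1]>150)&(hsv[...,2]>90);m[130:]=0;m[:,:150]=0;m[:,345:]=0
n,l,s,cc=cv2.connectedComponentsWithStats(m.astype(np.uint8))
for i in range(1,n):
    if s[i,4]<15: continue
    x0,y0,w,h,a=s[i]; y,x=np.nonzero(l==i)
    thick=[ (x==u).sum() for u in np.unique(x)]; t=np.median(thick)
    zz=.078 if w>80 else .072
    mid=ray(x.mean(),y.mean(),zz,c); top=ray(x.mean(),y.mean()-t/2,zz,c); bot=ray(x.mean(),y.mean()+t/2,zz,c)
    print((x0,y0,w,h),'mid',mid.round(4),'front',top[0].round(4),'back',bot[0].round(4))
E
python3 edge.py w8
```

```text
(np.int32(164), np.int32(51), np.int32(20), np.int32(5)) mid [ 0.4463 -0.028   0.072 ] front 0.4452 back 0.4473
(np.int32(320), np.int32(50), np.int32(19), np.int32(5)) mid [0.4455 0.0596 0.072 ] front 0.4442 back 0.4468
(np.int32(189), np.int32(83), np.int32(127), np.int32(6)) mid [0.4635 0.0178 0.078 ] front 0.4624 back 0.4646
```

Emit:
arm_command:
  motion:
    - [[2, 0, 0.3], [0, 0, 0], 1]
    - [[2, 0, 0], [0, 0, 0], 1]
    - [[2, 0, 0], [0, 0, 0], 1]
    - [[2, 0, 0], [0, 0, 0], 1]
    - [[2, 0, 0], [0, 0, 0], 1]
    - [[2, 0, 0], [0, 0, 0], 1]
    - [[2, 0, 0], [0, 0, 0], 1]
    - [[0, 0, 0], [0, 0, 0], 1]

```text
time: 12.73
position: [0.5334, 0.0174, 0.1072]
tool_rot: [-0.003, 3.127, 0.002]
ft_force: [7.1, 1.0, 9.5]
grip_width: 0.192
```

```bash
python3 look.py 9; python3 edge.py w9
```

```text
12.7333 [0.5334 0.0174 0.1072] x [-1.    -0.002 -0.015] y [-0.002  1.     0.001] z [ 0.0148  0.0015 -0.9999] [7.1  1.   9.47] 0.1922031854276696
(np.int32(318), np.int32(75), np.int32(19), np.int32(5)) mid [0.4453 0.0595 0.072 ] front 0.444 back 0.4467
(np.int32(166), np.int32(77), np.int32(19), np.int32(4)) mid [ 0.4462 -0.028   0.072 ] front 0.4451 back 0.4473
(np.int32(189), np.int32(83), np.int32(127), np.int32(6)) mid [0.4501 0.0165 0.078 ] front 0.4488 back 0.4515
```

Emit:
arm_command:
  motion:
    - [[2, 0, 0], [0, 0, 0], 1]
    - [[2, 0, 0], [0, 0, 0], 1]
    - [[1.5, 0, 0], [0, 0, 0], 1]
    - [[0, 0, 0], [0, 0, 0], 1]
    - [[0, 0, 0], [0, 0, 0], 1]
    - [[0, 0, 0], [0, 0, 0], 1]
    - [[0, 0, 0], [0, 0, 0], 1]

```text
time: 13.37
position: [0.528, 0.0174, 0.1072]
tool_rot: [-0.003, 3.127, 0.002]
ft_force: [7.7, 0.4, 9.0]
grip_width: 0.192
```

```bash
python3 look.py 10; python3 edge.py w10
python3 - <<'E'
from meas import *
im,d,c=load('w10')
cv2.imwrite('pics/w10p.png',cv2.resize(im[30:180,150:350],None,fx=4,fy=4,interpolation=cv2.INTER_CUBIC))
im,d=optics.get_image('scene');cv2.imwrite('pics/s10.png',cv2.resize(im[120:270,150:350],None,fx=4,fy=4,interpolation=cv2.INTER_CUBIC))
P=cloud(d,cam('scene'))
E
```

```text
13.3667 [0.528  0.0174 0.1072] x [-1.    -0.002 -0.015] y [-0.002  1.     0.001] z [ 0.0147  0.0015 -0.9999] [7.75 0.44 9.  ] 0.1924251297467536
(np.int32(190), np.int32(83), np.int32(126), np.int32(6)) mid [0.4446 0.0165 0.078 ] front 0.4433 back 0.4459
(np.int32(318), np.int32(85), np.int32(19), np.int32(5)) mid [0.4454 0.0596 0.072 ] front 0.444 back 0.4468
(np.int32(166), np.int32(87), np.int32(20), np.int32(4)) mid [ 0.4463 -0.0279  0.072 ] front 0.4452 back 0.4474
```

View pics/w10p.png

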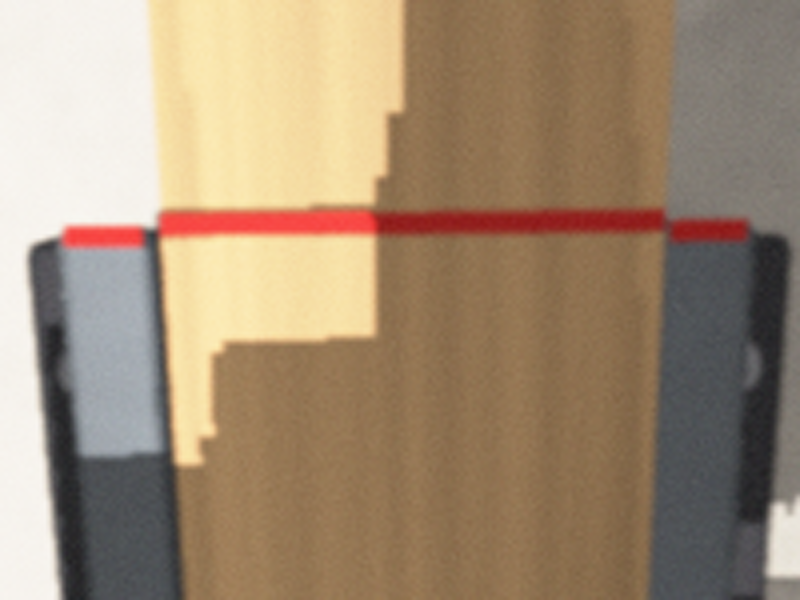

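View pics/s10.png

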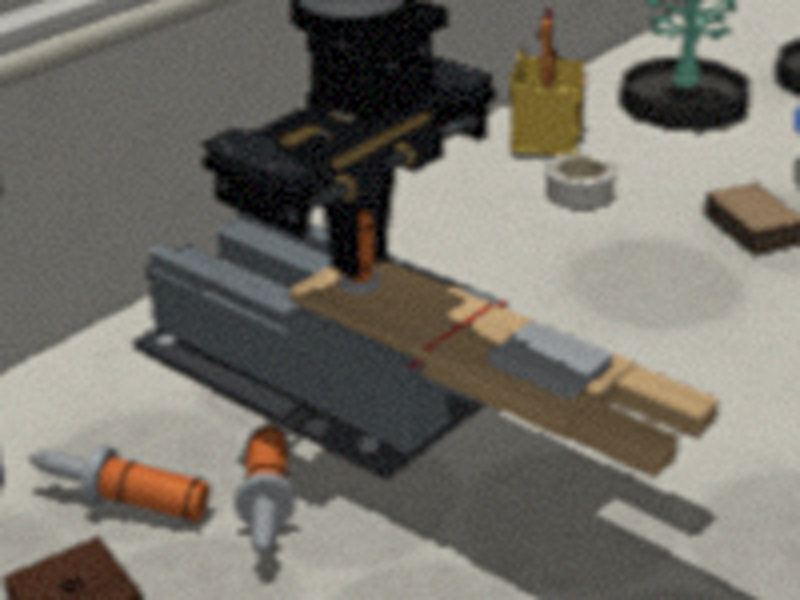

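Run:
```python
from h import *
s=ctrl.get_state();print(s['time'],s['position'].round(4),s['ft_force'].round(2),abs(s['qd']).max())
print(ctrl.close_job());s=ctrl.get_state();print(s['time'],s['position'].round(4),s['ft_force'].round(2))
```

```text
13.4667 [0.528  0.0174 0.1072] [7.72 0.64 9.95] 0.00082802909847898
the job is handed in; nothing more can be done
None
the job is handed in; nothing more can be done
```

The board is set out, and I handed the job in at about 13.5 s. I took the smallest orange-handled pin from the rack and put it down the board's hole until its collar sat on the wood. The red line was still about 80 mm short of the edge then. I slid the board out by the pin, and every force reading on the way showed about 5 to 12 N of downward press.

**Last checks before handing in:**
- **Red line:** at x = 0.4446 m, against about 0.4446 m for the stand's front edge, averaged over the two fence ticks (0.4440 and 0.4452).
- **Board:** lying flat and straight between the fences in the wrist and scene pictures.
- **Pin:** still gripped at 60 N, with its collar on the wood and about 9 to 10 N of downward press.
- **Robot:** at rest. A steady sideways pull of about 7.7 N remained from friction.

**Against expectation:**
- The two larger look-alike pins were standing at the start and toppled during the work. They were never on my path, and I don't know why they fell. They stayed on the work surface.
- I didn't measure whether the bystanders moved. In the pictures, the ones in view look where they were. The ink bottle is close to one of the fallen look-alikes.
- In the last pictures the tool leaned about 0.015 rad under the pull.

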